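# Rehang the chip-box guard on its sprung hinge pin

## Robot

A 6-joint arm with a two-finger parallel gripper is mounted at the origin on a cart in front of the work surface, level with it; the furniture and walls round the work are solid. World frame = base frame: x ahead of the robot, y to its left, z up, the work surface at z = 0. Lengths are in m, angles in rad, forces in N, time in s.
With the tool pointing down it reaches from about 0.35 to 0.85 m from the base axis. Payload 8.1 kg.
Tool frame: the origin (TCP) lies at the very end of the fingers, on their centre line; the grasp point (between the pads) lies 19 mm behind it; z points along the fingers, y is the direction in which the jaws open and shut (so a half turn about z gives the same grasp; the last joint's range is limited). The gripper opens to 93 mm and grips with 3 to 60 N. Pads are 15 mm wide; open, the fingers measure 128 mm over their backs; the gripper's body (75 mm by 188 mm) begins 65 mm behind the grasp point.
Start: joints at [1.023, 0.13, 1.488, -0, 1.523, -0.085], TCP at [0.268, 0.537, 0.219] pointing down, gripper open.
Joint ranges: [-2.96, 2.96], [-0.89, 2.26], [0.02, 2.5], [-1.34, 4.48], [0, 2.73], [-2.66, 2.66]. Speed limits (rad/s): [2.39, 2.39, 2.79, 3.14, 3.14, 3.14].

## Interface

Orientations are given as a rotation vector (axis times angle).
In Python, from plant import robot gives the robot as it stands.
- The arm moves only by the shell command python3 -m pendant 'ROWS' [OPENING] [FORCE]. ROWS is JSON, a list of rows, each an object with "delta_pos": the shift along the tool's x, y, z in m, a list of three; "spin": the turn about the tool's z in rad. In form: [{"delta_pos": [dx, dy, dz], "spin": spin}, ...]. A call has 1 to 10 rows; each row is the pose to reach, as a shift and turn from the pose measured when the call began, along the tool's axes at that moment; what a row does not reach only later rows make up. A row lasts 1/10 s, in which the tool goes at most 50 mm and 8.59 degrees, less where a joint would pass 70% of its speed; a pose out of reach is approached as far as the arm can. A call with a gripper value outside its range is refused whole. OPENING is the closure, from -1 (fully open) to 1 (shut), set as the call begins (- or left out, the last holds). The fingers move at their own pace and stop on an object; FORCE is the grip in N (left out, the last holds). Time passes only in rows, so rows that repeat a pose let the fingers close. It gives the time, the measured TCP pose, the force and the opening at its end, in the units of the state.
- robot.read_state(): the state, without advancing time (a new reading comes with each control period).
- robot.read_camera(name): name is "scene" or "top" or "wrist"; returns a dict with "color" (480x640x3 uint8, blue, green, red), "camera_matrix" (3x3 intrinsics, pixels), "R" (3x3) and "t" (3): a world point X has camera coordinates R X + t. Camera axes: x right, y down, z forward; pixel columns grow to the right and rows downward; lengths in m; the calibration is good to about 2 mm. A picture is of the moment at which its call begins. There is no depth.
- robot.close_job(): hands the job in, once; it reports no verdict.
Trained networks look in the newest picture that a camera, given by its name, has taken for a name from the list of things; names that differ only in an ending like _2 or _b are one class to them, and where a whole thing is asked for, a point or a joint stands for the part that bears it (a point fixed in the world has none). Each returns a list of dicts, best first, with "score" (0 to 1); they miss things now and then, are a little off and sometimes report something else, mostly with a low value. They report only what shows in the picture. A call takes as long as a camera call. They do not tell look-alikes from the thing itself.
- robot.outline_of(camera, label): "mask" (480x640 bool, what is visible of it).
- robot.mark_of(camera, label): "location" ([x, y, z] in m, in the coordinates of the camera as it stood for that picture, good to about 4 mm: a listed point, or the origin of a listed thing).
The state is a dict: "t": time; "q": joint angles; "dq": joint speeds; "joint_torque": joint torques, N m; "tool_pos": TCP position; "orientation": TCP orientation; "force": force on the tool from outside, world axes, zero at the start; "wrist_torque": the same for the moment, N m; "opening": finger opening in m.
Only numpy, scipy, OpenCV 4.12 (cv2) and the standard library are available. Lean on these libraries where they do the work, as an engineer would, in place of code of your own. Each camera call takes 0.05 s, during which the arm holds its last target.

## Task

The see-through guard door is parked in the wooden rack. Squeeze its two tabs together to draw back the sprung hinge pin, lift the guard off the rack, and keep the pin drawn while you gently lower it into the metal hinge bracket of the chip box until you feel it sit fully down; only then let go, so that the pin springs home into its hole. Do not force anything, and leave the glue bottle and the cat figure where they are.

Things in the scene. Friction and masses are not known exactly. Their poses are not given: they have to be found in the camera images.
- guard_grip (a point): Grip point of the guard door, 44 mm above its hinge axis, midway between the outer faces of the two tabs when the pin is fully drawn. Axes: y along the hinge tube toward the sprung pin, z up the tabs, -x the front. Fingers closing along y evenly about this point push the red tab in, reach the blue one last and do not shift the guard. Tab tops are 20 mm above this point.
- guard: Guard door, about 0.25 kg: see-through pane in a light wood frame 126 mm wide, under an aluminium tube. Origin and axes as guard_axis. Two upright tabs rise from the tube, each 20 mm along x and 6 mm along y: blue, fixed, outer face at y = -20 mm; red, carried by the sprung pin, outer face at y = +32 mm at rest, +20 mm with the pin fully drawn. Held by pinching both tabs.
- guard_axis (a point): Middle of the guard's hinge tube (20 mm thick, 148 mm long along y), on the hinge axis; axes as guard_grip. A plain 8 mm pin stands 10 mm out of the tube's end at y = -74 mm, the sprung 8 mm pin stands 10 mm out of the end at y = +74 mm. The frame's lower edge is 84 mm below this point.
- pin (a joint): The sprung hinge pin with the red tab: 0 = fully out (home), 0.012 m = fully drawn, at its stop and inside the tube. Its spring pushes with 10 N at 0 and 18 N at 0.012. It springs out when the tabs are released. While only the red tab is still pushed, the spring presses the guard toward -y, up to 2 mm, against that cheek.
- rack: Fixed parking rack: base board 120 x 196 x 15 mm, two wooden cheeks 154 mm apart, each with a U-shaped saddle with flared lips inside, in which the tube lies. Origin on the bench below rack_hinge, same axes. With the pin drawn the guard lifts straight up.
- rack_hinge (a point): Hinge axis of the rack, midway between its cheeks, 120 mm above the bench. y along the hinge toward the cheek with the pin hole, z up, -x the front. The +y cheek is 6 mm thick, its 12 mm hole on the axis, top edge 22 mm above it; the -y cheek has a 13 mm slot, open upward, for the plain pin, top edge 6 mm above the axis.
- chip_box: Fixed plywood chip box, its aluminium hinge bracket formed as the rack's cheeks, hole and slot (154 mm apart). Its black saddles are cushioned: they yield 3 mm (3 N at first, 10 N at the end), then are hard. Origin on the bench below box_hinge, same axes. The box, 154 mm wide, 114 mm high, lies behind the hinge, from 28 mm on in +x. The guard goes in from straight above, its y axis along the box's.
- box_hinge (a point): Nominal hinge axis of the chip box, midway between the bracket's cheeks, 120 mm above the bench; axes as rack_hinge. The bracket is clamped at a height that is not measured: the true axis lies anywhere from 11 mm below to 11 mm above this point (x, y are true). The saddle channels are 22 mm wide; their lips open to about 36 mm, 14 mm above the true axis.
- glue: Loose white glue bottle with red cap, 38 x 56 x 146 mm, a bystander; origin under its base.
- cat: Loose flat wooden cat figure, 16 x 66 x 99 mm, a bystander; origin under its base.
There are look-alikes about, which are no part of the job. Leave any yellow look-alike of the guard alone.

How it is judged:
On the way, in this order (a step that is already met when the one before it is completed fails the run):
1. the sprung pin is drawn while the guard still lies in the rack's saddles (value of joint pin above 0.009 m and distance between guard_axis and rack_hinge below 0.008 m), for 0.1 s.
2. the guard is lifted off the rack (height (world z) of guard_axis above 0.17 m and contact force between guard and rack below 0.1 N), for 0.1 s.
3. the guard bears on the chip box's bracket, in line with it, with the pin still drawn (contact force between guard and chip_box above 0.8 N and value of joint pin above 0.009 m and horizontal distance between guard_axis and box_hinge below 0.006 m and height (world z) of guard_axis below 0.135 m), for 0.2 s.
At the end, for the whole second after the job is handed in: The guard hangs at rest in the chip box's bracket: pin within 3 mm of fully out, hinge axis within 6 mm of the box's hinge in plan and 13.5 mm in height (bracket setting included), tube parallel to the hinge within 0.05 rad, pane within 0.3 rad of upright (value of joint pin below 0.003 m and horizontal distance between guard_axis and box_hinge below 0.006 m and z of guard_axis in the frame of box_hinge between -0.0135 and 0.0135 m and angle between the y axis of guard_axis and the y axis of box_hinge, either way round below 0.05 rad and angle between guard_axis's own z axis and vertical below 0.3 rad and linear speed of guard below 0.02 m/s); the robot touches nothing.
It fails at once if the guard is pressed on the chip box or its bracket with more than 20 N while the pin is drawn (contact force between guard and chip_box above 20 N and value of joint pin above 0.0105 m).
It fails at once if the guard is ever forced against the chip box with more than 60 N (contact force between guard and chip_box above 60 N).
It fails at once if the guard is forced against the rack with more than 40 N (contact force between guard and rack above 40 N).
It fails at once if the glue bottle is moved by more than 20 mm (distance of glue from where it was at the start of the episode above 0.02 m).
It fails at once if the cat figure is moved by more than 20 mm (distance of cat from where it was at the start of the episode above 0.02 m).
It also fails if it takes over 48 s, if anything falls off the work surface, if the arm or the gripper's body presses on something with over 40 N, if the wrist force passes 120 N, or if a joint passes its speed limit or range.

## Working session

There is one attempt and no reset: what is moved stays moved. The work goes in short steps, Python scripts to look and compute and a shell command to move; the robot and the scene stay as the last step left them, time stands still between calls to the robot, and variables do not carry over. Pictures are saved under pics/ and viewed, and the job is handed in when it is done.

```bash
ls; mkdir -p pics; cat > h.py <<'E'
import numpy as np, cv2
from plant import robot
def snap(n,f):
    c=robot.read_camera(n); cv2.imwrite('pics/'+f,c['color']); return c
def w(c,p): return np.array(c['R']).T@(np.array(p)-np.array(c['t']))
def px(c,X):
    p=np.array(c['camera_matrix'])@(np.array(c['R'])@np.array(X)+np.array(c['t'])); return p[:2]/p[2]
E
python3 - <<'E'
from h import *
np.set_printoptions(precision=4,suppress=True)
for n in ['scene','top','wrist']:
    c=snap(n,n+'0.png')
    print(n,-np.array(c['R']).T@np.array(c['t']))
    for l in ['guard_grip','guard_axis','rack_hinge','box_hinge','rack','chip_box','glue','cat']:
        try:
            for m in robot.mark_of(n,l)[:3]:
                X=w(c,m['location']); print(l,round(m['score'],2),X,px(c,X).round())
        except Exception as e: print(l,e)
s=robot.read_state();print({k:np.array(v).round(4) for k,v in s.items()})
E
```

```text
pics
scene [ 0.1142 -0.843   0.5971]
guard_grip 0.95 [0.4577 0.2352 0.1636] [265. 205.]
guard_grip 0.74 [0.6809 0.3154 0.1277] [333. 197.]
guard_axis 0.88 [0.681  0.32   0.0841] [332. 211.]
guard_axis 0.63 [0.4565 0.2403 0.118 ] [264. 221.]
guard_axis 0.3 [0.4572 0.2351 0.1198] [265. 221.]
rack_hinge 0.55 [0.4522 0.2441 0.1189] [262. 221.]
box_hinge 0.79 [ 0.4898 -0.235   0.1214] [370. 318.]
box_hinge 0.74 [ 0.4588  0.2366 -0.0026] [267. 265.]
rack 0.84 [ 0.4598  0.2384 -0.0019] [267. 264.]
chip_box 0.7 [ 0.487  -0.2389 -0.0028] [366. 377.]
glue 0.56 [0.6349 0.4846 0.0011] [295. 219.]
cat 0.96 [0.682  0.0001 0.0032] [390. 290.]
top [0.4649 0.1274 1.5346]
guard_grip 0.95 [0.459  0.2364 0.1646] [266. 299.]
guard_grip 0.85 [0.6805 0.3221 0.1247] [237. 212.]
guard_grip 0.63 [0.4606 0.2354 0.1183] [268. 298.]
guard_axis 0.64 [0.4594 0.2363 0.1209] [268. 299.]
guard_axis 0.57 [0.6804 0.3183 0.0845] [240. 214.]
rack_hinge 0.63 [0.4636 0.2395 0.1147] [267. 297.]
box_hinge 0.87 [ 0.4957 -0.2368  0.1206] [454. 288.]
rack 0.82 [ 0.462   0.2402 -0.0028] [270. 298.]
chip_box 0.91 [ 0.4918 -0.2347  0.0037] [442. 291.]
glue 0.61 [0.6265 0.4827 0.0022] [184. 236.]
cat 0.59 [ 0.681  -0.0008  0.0003] [358. 221.]
wrist [0.1932 0.5741 0.3843]
rack 0.98 [ 0.4568  0.2383 -0.0024] [180. 433.]
chip_box 0.64 [ 0.6271  0.4865 -0.0035] [412. 458.]
glue 0.4 [0.628  0.4853 0.0011] [412. 462.]
{'t': np.float64(1.35), 'q': array([ 1.0226,  0.1304,  1.4882, -0.    ,  1.523 , -0.0854]), 'dq': array([ 0.0001,  0.0005, -0.001 ,  0.0023, -0.0003,  0.001 ]), 'joint_torque': array([  0.0013, -55.9756, -49.2049,   0.0768,   0.0229,  -0.0001]), 'tool_pos': array([0.2679, 0.5369, 0.2186]), 'orientation': array([0.7205, 3.0578, 0.    ]), 'force': array([ 0.6316,  0.6484, -0.3808]), 'wrist_torque': array([0.0055, 0.0011, 0.0204]), 'opening': np.float64(0.0927)}
```

View pictures.

View pics/scene0.png

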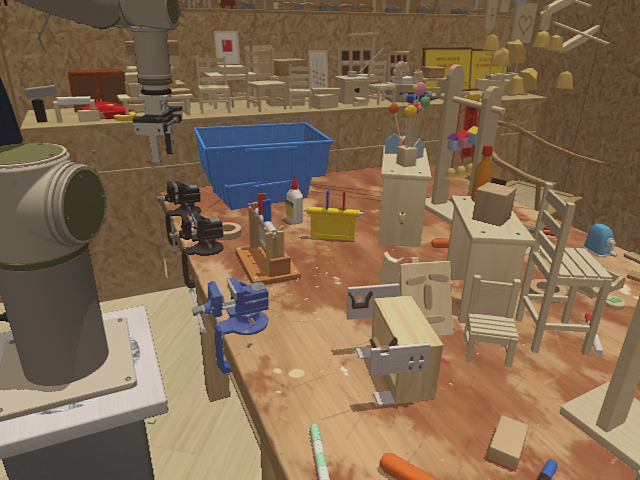

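View pics/top0.png

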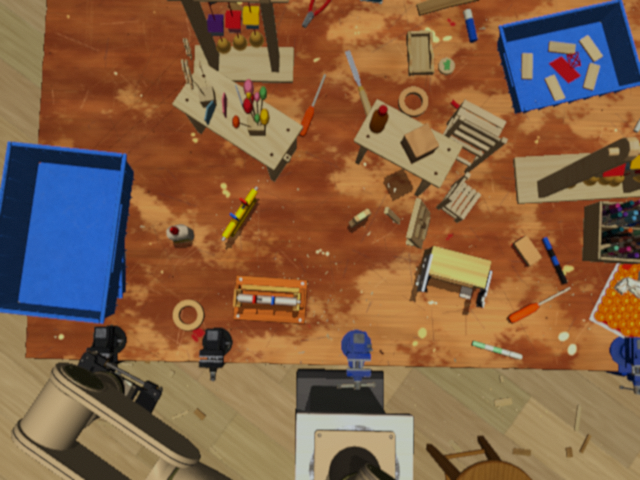

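```bash
python3 - <<'E'
import cv2,numpy as np
a=cv2.imread('pics/top0.png'); s=cv2.imread('pics/scene0.png')
A=cv2.resize(a[240:360,200:300],(400,480),interpolation=cv2.INTER_CUBIC)
B=cv2.resize(s[170:290,200:300],(400,480),interpolation=cv2.INTER_CUBIC)
cv2.imwrite('pics/c0.png',np.hstack([A,B]))
A=cv2.resize(a[230:350,380:480],(400,480),interpolation=cv2.INTER_CUBIC)
B=cv2.resize(s[270:390,310:410],(400,480),interpolation=cv2.INTER_CUBIC)
cv2.imwrite('pics/c1.png',np.hstack([A,B]))
E
```

```text
(no output)
```

View pics/c0.png

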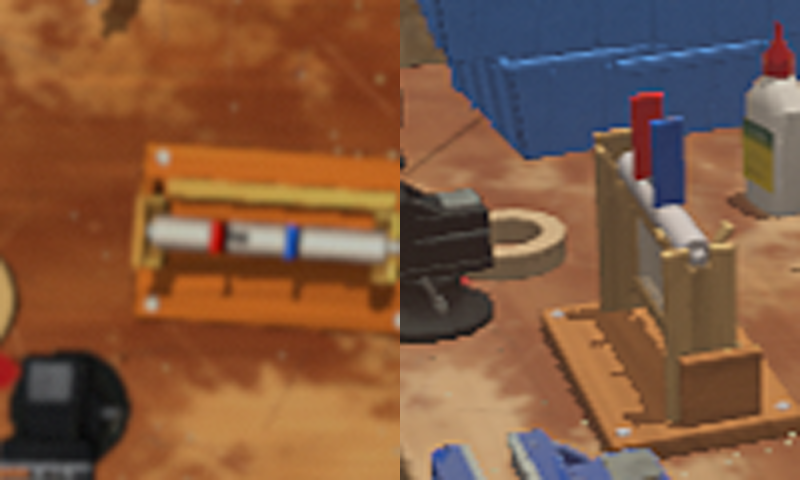

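View pics/c1.png

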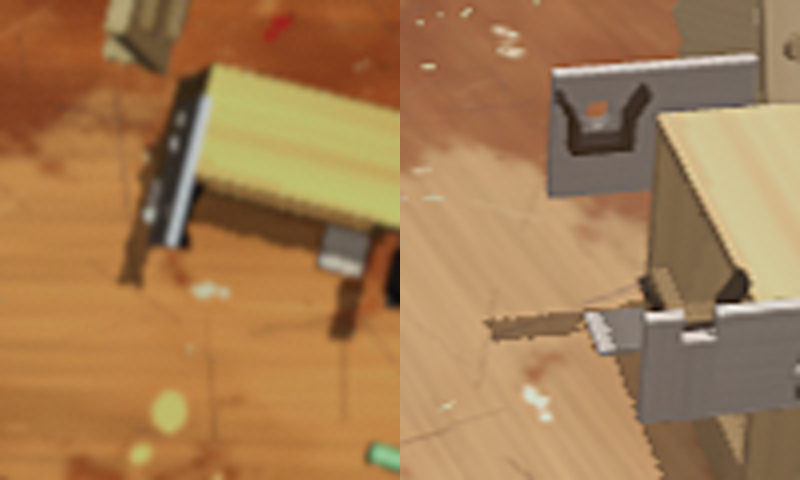

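```bash
cat >> h.py <<'E'
from scipy.spatial.transform import Rotation as Ro
np.set_printoptions(precision=4,suppress=True)
def go(x,y,z,yaw):
    """tool y along (-sin yaw, cos yaw), tool z down"""
    s=robot.read_state(); R=Ro.from_rotvec(s['orientation']).as_matrix()
    d=R.T@(np.array([x,y,z])-s['tool_pos'])
    ty=np.array([-np.sin(yaw),np.cos(yaw),0]); v=R.T@ty
    sp=np.arctan2(-v[0],v[1])
    print('t',s['t'],'tcp',np.array(s['tool_pos']),'delta',d,'spin',sp,'F',np.array(s['force']),'open',s['opening'])
E
python3 - <<'E'
from h import *
go(0.42,-0.22,0.36,-0.26)
for n in ['top','scene']:
    c=robot.read_camera(n); np.savez(n+'.npz',K=c['camera_matrix'],R=c['R'],t=c['t'],color=c['color'])
c=snap('wrist','w0.png'); print(c['R'])
import pickle
E
```

```text
t 1.35 tcp [0.2679 0.5369 0.2186] delta [-0.4741 -0.6093 -0.1414] spin -0.2028370684769867 F [ 0.6316  0.6484 -0.3808] open 0.09274555459671813
[[ 0.4472  0.8944 -0.0001]
 [ 0.8554 -0.4276  0.2923]
 [ 0.2614 -0.1308 -0.9563]]
```

View pics/w0.png

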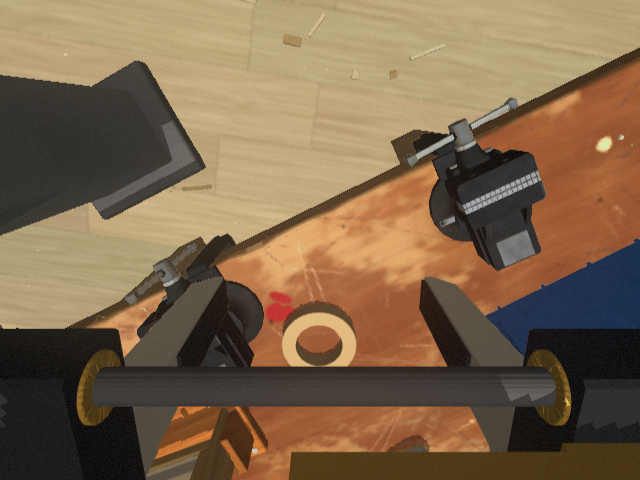

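```bash
python3 - <<'E'
from h import *
go(0.50,-0.235,0.36,-0.26)
E
```

```text
t 1.5 tcp [0.2679 0.5369 0.2186] delta [-0.5523 -0.587  -0.1413] spin -0.20282012852604264 F [-0.0602  0.6887 -0.1216] open 0.09277022943223467
```

```bash
python3 -m pendant '[{"delta_pos":[-0.02,-0.02,-0.04],"spin":0},{"delta_pos":[-0.05,-0.05,-0.075],"spin":-0.03},{"delta_pos":[-0.08,-0.08,-0.1],"spin":-0.06},{"delta_pos":[-0.11,-0.115,-0.12],"spin":-0.1},{"delta_pos":[-0.14,-0.15,-0.14],"spin":-0.13},{"delta_pos":[-0.17,-0.185,-0.14],"spin":-0.16},{"delta_pos":[-0.205,-0.22,-0.14],"spin":-0.2},{"delta_pos":[-0.24,-0.255,-0.14],"spin":-0.2},{"delta_pos":[-0.275,-0.29,-0.14],"spin":-0.2},{"delta_pos":[-0.29,-0.305,-0.14],"spin":-0.2}]' -1 40; python3 - <<'E'
from h import *
go(0.50,-0.235,0.36,-0.26)
E
```

```text
t: 2.5
tool_pos: [0.3918, 0.1312, 0.3589]
orientation: [0.416, 3.113, -0.001]
force: [1.1, -0.0, 0.7]
opening: 0.0931
t 2.5 tcp [0.3918 0.1312 0.3589] delta [-0.2006 -0.3249 -0.0007] spin -0.005829104505883893 F [ 1.1033 -0.0354  0.71  ] open 0.09306349626251358
```

```bash
python3 -m pendant '[{"delta_pos":[-0.025,-0.04,0],"spin":0},{"delta_pos":[-0.05,-0.08,0],"spin":0},{"delta_pos":[-0.075,-0.12,0],"spin":0},{"delta_pos":[-0.1,-0.16,0],"spin":0},{"delta_pos":[-0.125,-0.2,0],"spin":0},{"delta_pos":[-0.15,-0.24,0],"spin":0},{"delta_pos":[-0.175,-0.28,0],"spin":0},{"delta_pos":[-0.2,-0.325,0],"spin":0},{"delta_pos":[-0.2,-0.325,0],"spin":0},{"delta_pos":[-0.2,-0.325,0],"spin":0}]'; python3 - <<'E'
from h import *
c=snap('wrist','w1.png'); np.savez('w1.npz',K=c['camera_matrix'],R=c['R'],t=c['t'],color=c['color'])
for l in ['box_hinge','chip_box']:
  for m in robot.mark_of('wrist',l)[:3]:
    X=w(c,m['location']); print(l,round(m['score'],2),X,px(c,X).round())
E
```

```text
t: 3.5
tool_pos: [0.4992, -0.2359, 0.3585]
orientation: [-0.42, -3.113, -0.0]
force: [-0.7, 0.4, -0.4]
opening: 0.0934
```

View pics/w1.png

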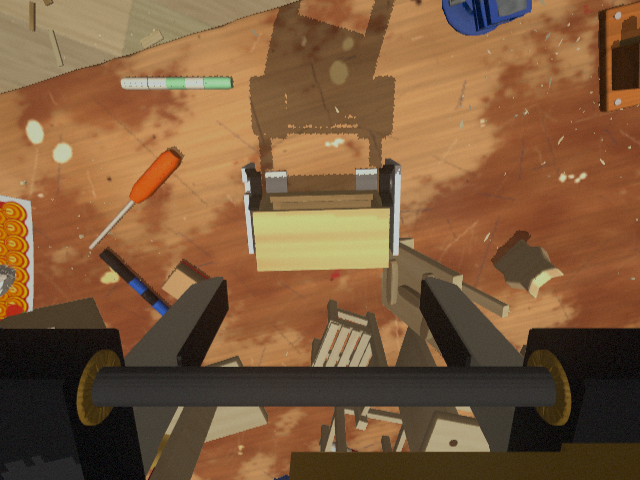

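```bash
python3 - <<'E'
from h import *
d=np.load('w1.npz'); im=d['color']
cv2.imwrite('pics/c2.png',cv2.resize(im[150:280,230:415],(740,520),interpolation=cv2.INTER_CUBIC))
t=np.load('top.npz')['color']
cv2.imwrite('pics/c3.png',cv2.resize(t[235:315,405:505],(800,600),interpolation=cv2.INTER_CUBIC))
E
```

```text
(no output)
```

View pics/c2.png

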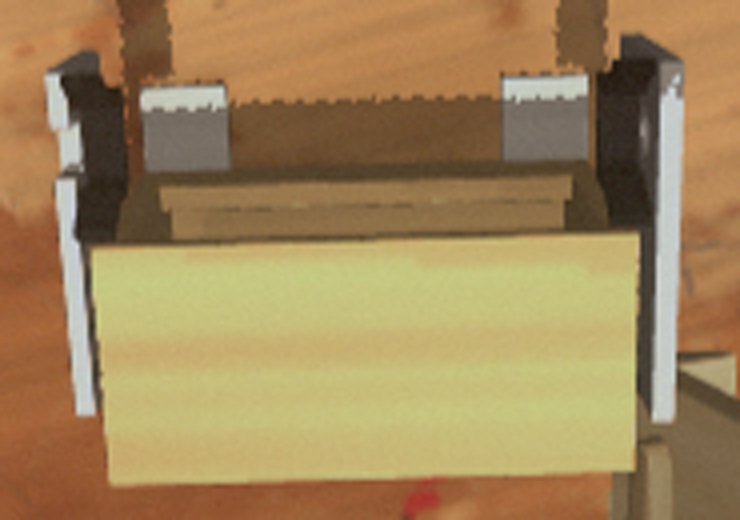

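View pics/c3.png

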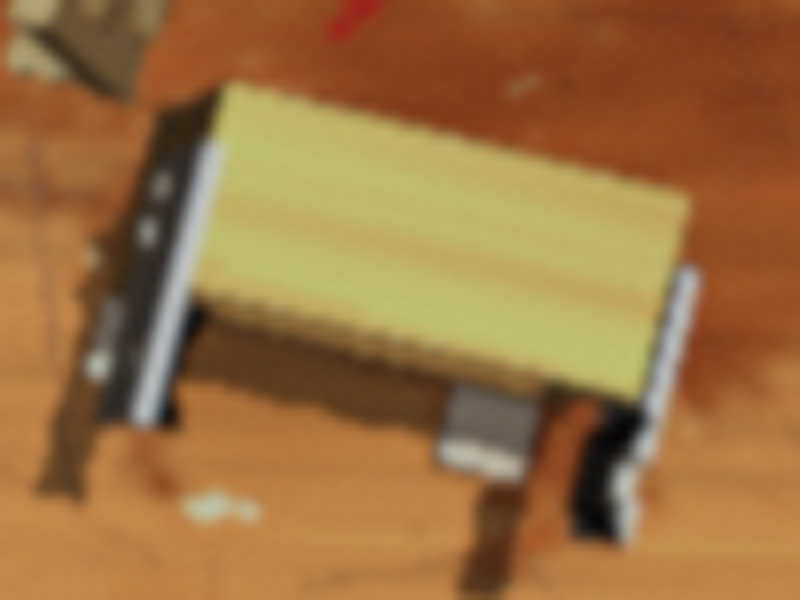

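```bash
cat >> h.py <<'E'
def ray(d,p,z):
    r=d['R'].T@np.linalg.inv(d['K'])@np.array([p[0],p[1],1.]); C=-d['R'].T@d['t']; return C+r*(z-C[2])/r[2]
E
python3 - <<'E'
from h import *
for f,(fm,fp,bm,bp) in {'w1':[(253.25,212.5),(389.5,208.75),(258,271.25),(388.25,267.5)],'top':[(484.4,287.9),(429.4,274.6),(491,261.3),(433.75,246.3)]}.items():
    d=np.load(f+'.npz'); fm,fp,bm,bp=[ray(d,p,0.114) for p in (fm,fp,bm,bp)]
    print(f,fm,fp,bm,bp,'width',np.linalg.norm(fp-fm),np.linalg.norm(bp-bm),np.linalg.norm(bp-fp))
    v=fp-fm; v2=bp-bm; v3=(bp-fp)+(bm-fm)
    print('yaw',-np.arctan2(v[0],v[1]),-np.arctan2(v2[0],v2[1]),np.arctan2(v3[1],v3[0]))
    yaw=-np.arctan2((v+v2)[0],(v+v2)[1]); X=np.array([np.cos(yaw),np.sin(yaw),0])
    print('hinge', (fm+fp)/2-0.028*X)
    for z in (0.12,):
      if f=='w1':
        for p in [(51,72),(82,412),(672,72),(662,420)]: print(ray(d,(230+p[0]/4,150+p[1]/4),0.142))
E
```

```text
w1 [ 0.4968 -0.316   0.114 ] [ 0.5329 -0.1688  0.114 ] [ 0.5653 -0.333   0.114 ] [ 0.6012 -0.1854  0.114 ] width 0.15151405205206567 0.15191110669613817 0.07021417513295657
yaw -0.24078304533878372 -0.23814953744534023 -0.24161011069531776
hinge [ 0.4877 -0.2357  0.114 ]
[ 0.4451 -0.3045  0.142 ]
[ 0.5331 -0.326   0.142 ]
[ 0.4865 -0.1546  0.142 ]
[ 0.5767 -0.1767  0.142 ]
top [ 0.499  -0.3163  0.114 ] [ 0.5299 -0.1754  0.114 ] [ 0.5676 -0.3335  0.114 ] [ 0.603  -0.1863  0.114 ] width 0.14422746609054338 0.15139975802598532 0.07392412290450377
yaw -0.2161254996096983 -0.23634652014877858 -0.19498886114732752
hinge [ 0.4871 -0.2396  0.114 ]
```

```bash
python3 - <<'E'
from h import *
go(0.45,0.237,0.36,-0.067)
E
```

```text
t 3.65 tcp [ 0.4995 -0.2338  0.3599] delta [ 0.1709  0.4415 -0.0006] spin -0.19765883524719702 F [0.1029 0.3411 0.0141] open 0.09293120631563254
```

```bash
python3 -m pendant '[{"delta_pos":[0.015,0.04,0],"spin":-0.02},{"delta_pos":[0.03,0.085,0],"spin":-0.04},{"delta_pos":[0.05,0.13,0],"spin":-0.06},{"delta_pos":[0.065,0.175,0],"spin":-0.08},{"delta_pos":[0.085,0.22,0],"spin":-0.1},{"delta_pos":[0.1,0.265,0],"spin":-0.12},{"delta_pos":[0.12,0.31,0],"spin":-0.14},{"delta_pos":[0.135,0.355,0],"spin":-0.16},{"delta_pos":[0.155,0.4,0],"spin":-0.18},{"delta_pos":[0.17,0.44,0],"spin":-0.2}]'; python3 -m pendant '[{"delta_pos":[0,0,0],"spin":0},{"delta_pos":[0,0,0],"spin":0},{"delta_pos":[0,0,0],"spin":0}]'; python3 - <<'E'
from h import *
c=snap('wrist','w2.png'); np.savez('w2.npz',K=c['camera_matrix'],R=c['R'],t=c['t'],color=c['color'])
for l in ['guard_grip','guard_axis','rack_hinge']:
  for m in robot.mark_of('wrist',l)[:3]:
    X=w(c,m['location']); print(l,round(m['score'],2),X,px(c,X).round())
go(.459,.237,.3,-.067)
E
```

```text
t: 4.65
tool_pos: [0.4485, 0.2387, 0.3605]
orientation: [0.095, 3.136, 0.001]
force: [0.4, -0.6, -0.0]
opening: 0.093
t: 4.95
tool_pos: [0.4481, 0.2385, 0.3611]
orientation: [0.094, 3.135, 0.001]
force: [0.3, 0.3, 0.4]
opening: 0.0927
guard_grip 0.73 [0.6809 0.3183 0.1245] [398. 374.]
guard_grip 0.63 [0.4553 0.2368 0.1646] [322. 212.]
guard_axis 0.61 [0.4572 0.2442 0.1201] [328. 203.]
guard_axis 0.56 [0.6775 0.3225 0.0865] [395. 353.]
rack_hinge 0.72 [0.4515 0.2407 0.1211] [325. 198.]
t 5.15 tcp [0.4488 0.2376 0.3607] delta [-0.01   -0.      0.0608] spin 0.004304080099378322 F [-0.1486  0.2878  0.0989] open 0.0930075437723155
```

View pics/w2.png

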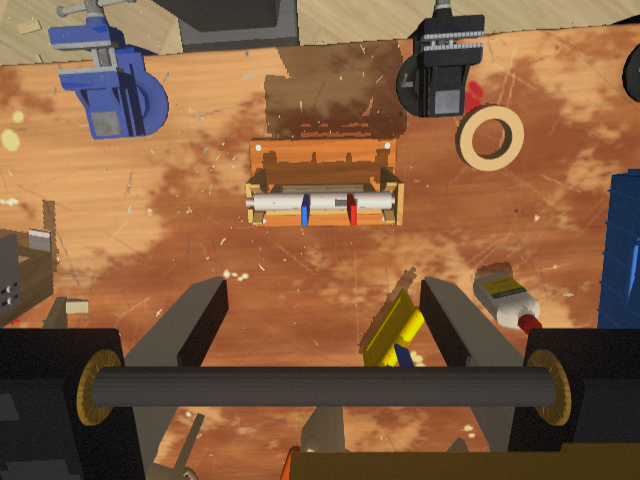

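```bash
python3 - <<'E'
from h import *
d=np.load('w2.npz'); im=d['color']
cv2.imwrite('pics/c4.png',cv2.resize(im[170:240,235:415],(900,350),interpolation=cv2.INTER_CUBIC)[:,:800])
E
```

```text
(no output)
```

View pics/c4.png

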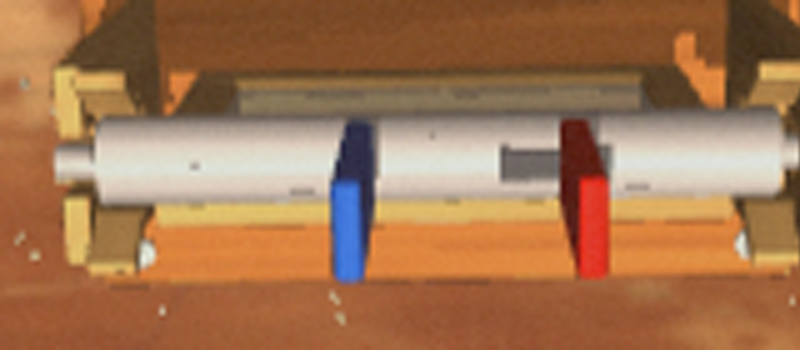

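```bash
python3 - <<'E'
from h import *
d=np.load('w2.npz')
P=lambda p,z: ray(d,(235+p[0]/5,170+p[1]/5),z)
b=P((348,231),.184); r=P((594,227),.184)
print(b,r,np.linalg.norm(r-b)); v=r-b; print('yaw',-np.arctan2(v[0],v[1]))
u=v/np.linalg.norm(v); print('grip', b+u*.017)
print('tab x len',np.linalg.norm(P((333,181),.184)-P((337,281),.184)))
# tube ends at top z .13 silhouettes edges mid
l=P((97,160),.124); rr=P((782,152),.124); v=rr-l;print('tube',l,rr,np.linalg.norm(v),'yaw',-np.arctan2(v[0],v[1]),(l+rr)/2)
E
```

```text
[0.4538 0.2212 0.184 ] [0.4559 0.267  0.184 ] 0.04589983179570403
yaw -0.04458690186736077
grip [0.4546 0.2382 0.184 ]
tab x len 0.019297296966280183
tube [0.4503 0.1641 0.124 ] [0.4577 0.3124 0.124 ] 0.148453340839963 yaw -0.04940313876272721 [0.454  0.2383 0.124 ]
```

```bash
python3 - <<'E'
from h import *
go(.455,.238,.145,-.048)
E
```

```text
t 5.15 tcp [0.4488 0.2376 0.3607] delta [-0.0052  0.0007  0.2158] spin -0.01469574667045217 F [-0.1486  0.2878  0.0989] open 0.0930075437723155
```

```bash
python3 -m pendant '[{"delta_pos":[-0.002,0,0.03],"spin":-0.005},{"delta_pos":[-0.004,0.001,0.06],"spin":-0.01},{"delta_pos":[-0.006,0.001,0.09],"spin":-0.015},{"delta_pos":[-0.006,0.001,0.12],"spin":-0.015},{"delta_pos":[-0.006,0.001,0.15],"spin":-0.015},{"delta_pos":[-0.006,0.001,0.15],"spin":-0.015},{"delta_pos":[-0.006,0.001,0.15],"spin":-0.015}]'; python3 - <<'E'
from h import *
go(.455,.238,.145,-.048)
c=snap('wrist','w3.png'); np.savez('w3.npz',K=c['camera_matrix'],R=c['R'],t=c['t'],color=c['color'])
go(.455,.238,.145,-.048)
E
```

```text
t: 5.85
tool_pos: [0.4555, 0.2376, 0.2111]
orientation: [0.077, 3.137, -0.0]
force: [0.7, 0.6, 0.2]
opening: 0.0929
t 5.85 tcp [0.4555 0.2376 0.2111] delta [0.0008 0.0004 0.0661] spin -0.0009543668925164188 F [0.672  0.5846 0.1785] open 0.09289052182160078
t 5.9 tcp [0.4563 0.238  0.2125] delta [ 0.0017 -0.0002  0.0675] spin -0.0006533479327351946 F [0.3446 0.7145 1.0516] open 0.09256717274757868
```

View pics/w3.png

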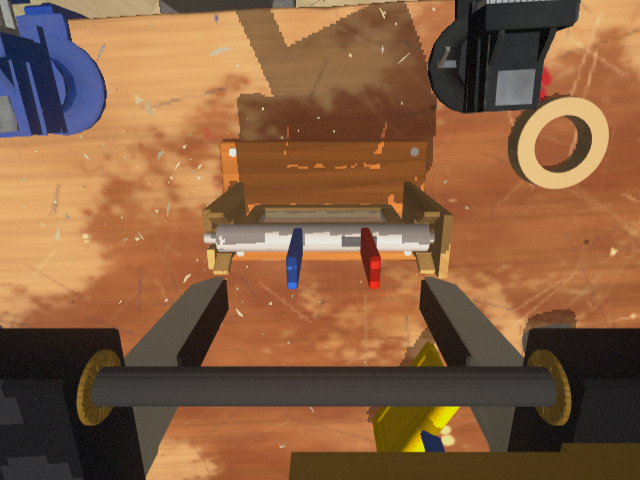

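```bash
python3 - <<'E'
from h import *
d=np.load('w3.npz')
cv2.imwrite('pics/c5.png',cv2.resize(d['color'][220:300,190:450],(780,240),interpolation=cv2.INTER_CUBIC))
class C: pass
c={'camera_matrix':d['K'],'R':d['R'],'t':d['t']}
print(px(c,[.456,.238,.212]))
b=ray(d,(293,276),.184); r=ray(d,(374.5,275),.184); v=r-b; print(b,r,np.linalg.norm(v)); u=v/np.linalg.norm(v); print(b+u*.017,-np.arctan2(v[0],v[1]))
E
```

```text
[323.4246 298.7954]
[0.4556 0.2213 0.184 ] [0.4573 0.2661 0.184 ] 0.044885061532776944
[0.4563 0.2383 0.184 ] -0.036858794959020884
```

View pics/c5.png

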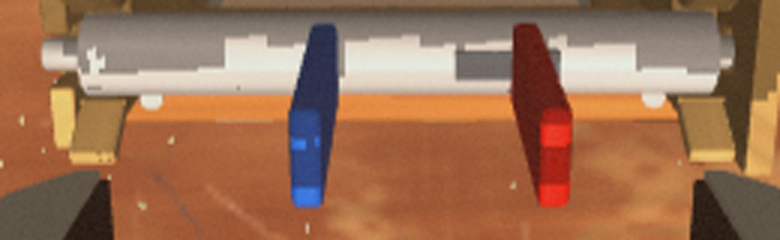

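```bash
python3 -m pendant '[{"delta_pos":[0,0,0.015],"spin":0},{"delta_pos":[0,0,0.03],"spin":0},{"delta_pos":[0,0,0.045],"spin":0},{"delta_pos":[0,0,0.06],"spin":0},{"delta_pos":[0,0,0.067],"spin":0},{"delta_pos":[0,0,0.067],"spin":0},{"delta_pos":[0,0,0.067],"spin":0}]'; python3 - <<'E'
from h import *
go(.456,.238,.145,-.048)
E
```

```text
t: 6.6
tool_pos: [0.4567, 0.2381, 0.1454]
orientation: [0.076, 3.135, 0.001]
force: [0.4, 0.2, 0.5]
opening: 0.093
t 6.6 tcp [0.4567 0.2381 0.1454] delta [ 0.0007 -0.0002  0.0004] spin -0.0005361229410686347 F [0.4312 0.1781 0.4787] open 0.092968847249469
```

```bash
python3 -m pendant '[{"delta_pos":[0,0,0],"spin":0},{"delta_pos":[0,0,0],"spin":0},{"delta_pos":[0,0,0],"spin":0},{"delta_pos":[0,0,0],"spin":0},{"delta_pos":[0,0,0],"spin":0},{"delta_pos":[0,0,0],"spin":0},{"delta_pos":[0,0,0],"spin":0},{"delta_pos":[0,0,0],"spin":0}]' 0.4 40;python3 -m pendant '[{"delta_pos":[0,0,0],"spin":0},{"delta_pos":[0,0,0],"spin":0},{"delta_pos":[0,0,0],"spin":0}]'
```

```text
t: 7.4
tool_pos: [0.457, 0.2381, 0.146]
orientation: [0.076, 3.134, 0.002]
force: [-0.3, -1.5, 2.9]
opening: 0.0395
t: 7.7
tool_pos: [0.457, 0.2381, 0.146]
orientation: [0.076, 3.134, 0.002]
force: [-0.2, -0.9, 2.3]
opening: 0.0394
```

```bash
python3 -m pendant '[{"delta_pos":[0,0,-0.005],"spin":0},{"delta_pos":[0,0,-0.01],"spin":0},{"delta_pos":[0,0,-0.015],"spin":0},{"delta_pos":[0,0,-0.015],"spin":0}]'; python3 -m pendant '[{"delta_pos":[0,0,-0.01],"spin":0},{"delta_pos":[0,0,-0.025],"spin":0},{"delta_pos":[0,0,-0.04],"spin":0},{"delta_pos":[0,0,-0.06],"spin":0},{"delta_pos":[0,0,-0.08],"spin":0},{"delta_pos":[0,0,-0.1],"spin":0},{"delta_pos":[0,0,-0.12],"spin":0},{"delta_pos":[0,0,-0.135],"spin":0},{"delta_pos":[0,0,-0.135],"spin":0},{"delta_pos":[0,0,-0.135],"spin":0}]';python3 - <<'E'
from h import *
snap('scene','s1.png');snap('wrist','w4.png')
go(.4885,-.236,.295,-.24)
E
```

```text
t: 8.1
tool_pos: [0.4573, 0.2383, 0.1619]
orientation: [0.076, 3.133, 0.002]
force: [0.3, 0.5, -2.0]
opening: 0.0392
t: 9.1
tool_pos: [0.4565, 0.2381, 0.2971]
orientation: [0.076, 3.133, 0.003]
force: [-1.0, 0.2, -3.3]
opening: 0.0391
t 9.2 tcp [0.4558 0.2378 0.2956] delta [-0.0557 -0.4717  0.0005] spin 0.1912512474677556 F [-0.4284  0.4832 -2.5865] open 0.03933595066077837
```

View pics/s1.png

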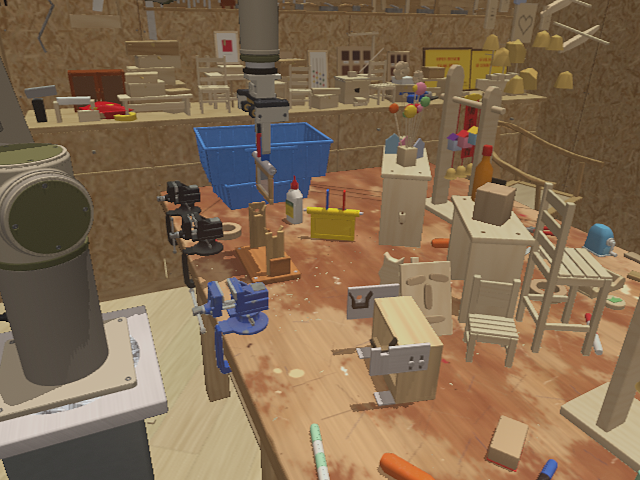

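View pics/w4.png

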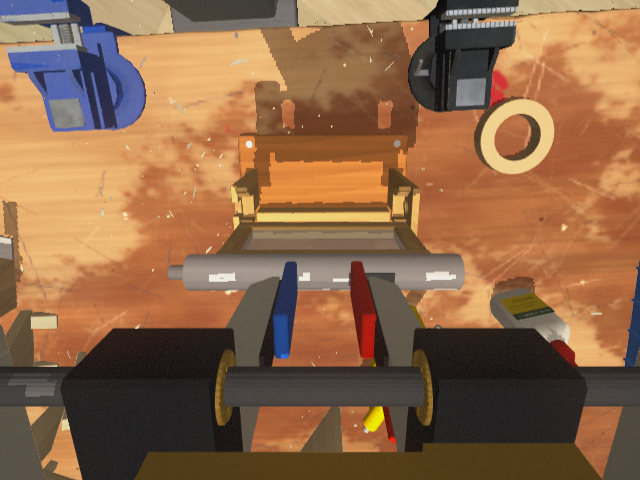

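```bash
python3 - <<'E'
from h import *
d=dict(np.load('w3.npz'))
c=robot.read_camera('wrist'); d['R']=c['R'];d['t']=np.array(c['t'])
l=ray(d,(184,272.5),.273); r=ray(d,(463,272),.273); v=r-l; print(l,r,(l+r)/2,np.linalg.norm(v),-np.arctan2(v[0],v[1]))
E
python3 -m pendant '[{"delta_pos":[-0.002,-0.02,0],"spin":0.01},{"delta_pos":[-0.007,-0.06,0],"spin":0.02},{"delta_pos":[-0.012,-0.1,0],"spin":0.04},{"delta_pos":[-0.016,-0.14,0],"spin":0.06},{"delta_pos":[-0.021,-0.18,0],"spin":0.08},{"delta_pos":[-0.026,-0.22,0],"spin":0.09},{"delta_pos":[-0.031,-0.26,0],"spin":0.11},{"delta_pos":[-0.035,-0.3,0],"spin":0.13},{"delta_pos":[-0.04,-0.34,0],"spin":0.15},{"delta_pos":[-0.044,-0.37,0],"spin":0.17}]'; python3 - <<'E'
from h import *
go(.4885,-.236,.295,-.24)
E
```

```text
[0.4491 0.1639 0.273 ] [0.4563 0.3133 0.273 ] [0.4527 0.2386 0.273 ] 0.149651071358168 -0.04842043956755924
t: 10.25
tool_pos: [0.481, -0.1361, 0.2942]
orientation: [0.346, 3.119, 0.002]
force: [0.4, 0.4, -3.6]
opening: 0.0396
t 10.25 tcp [ 0.481  -0.1361  0.2942] delta [-0.0292 -0.0959 -0.0008] spin 0.01920489009406555 F [ 0.4237  0.3661 -3.5914] open 0.0395936265622326
```

```bash
python3 -m pendant '[{"delta_pos":[-0.01,-0.03,0],"spin":0.005},{"delta_pos":[-0.02,-0.06,0],"spin":0.01},{"delta_pos":[-0.027,-0.08,0],"spin":0.015},{"delta_pos":[-0.031,-0.095,0],"spin":0.02},{"delta_pos":[-0.031,-0.096,0],"spin":0.02},{"delta_pos":[-0.031,-0.096,0],"spin":0.02},{"delta_pos":[-0.031,-0.096,0],"spin":0.02}]'; python3 - <<'E'
from h import *
c=snap('wrist','w5.png'); np.savez('w5.npz',K=c['camera_matrix'],R=c['R'],t=c['t'],color=c['color'])
c=snap('scene','s2.png');c=snap('top','t2.png');
go(.4905,-.236,.295,-.24)
E
```

```text
t: 10.95
tool_pos: [0.4902, -0.2356, 0.294]
orientation: [0.375, 3.116, 0.003]
force: [0.9, -0.0, -3.0]
opening: 0.0391
t 11.1 tcp [ 0.4904 -0.2357  0.2944] delta [-0.0002 -0.0003 -0.0006] spin 0.000439118503036701 F [ 0.5524 -0.0629 -3.3528] open 0.03916389334416831
```

View pics/w5.png

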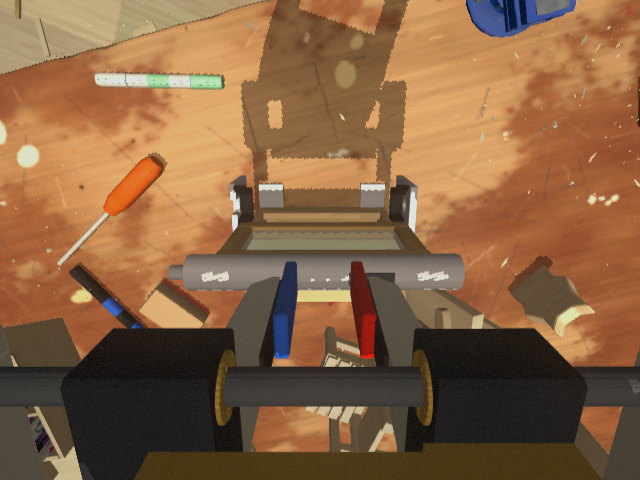

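View pics/s2.png

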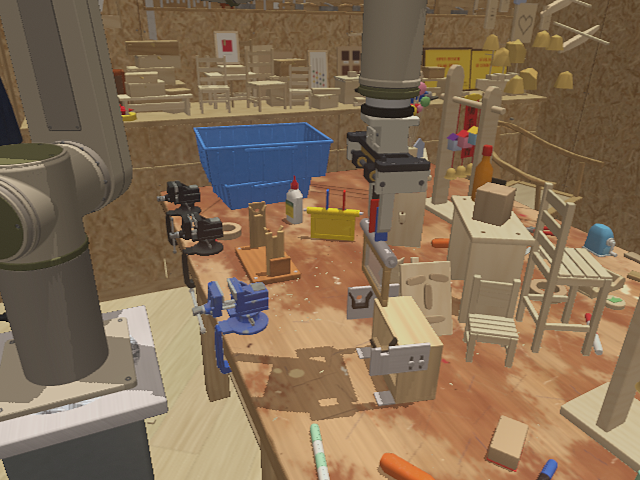

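```bash
python3 -m pendant '[{"delta_pos":[0,0,0.015],"spin":0},{"delta_pos":[0,0,0.035],"spin":0},{"delta_pos":[0,0,0.055],"spin":0},{"delta_pos":[0,0,0.075],"spin":0},{"delta_pos":[0,0,0.09],"spin":0},{"delta_pos":[0,0,0.1],"spin":0},{"delta_pos":[0,0,0.1],"spin":0},{"delta_pos":[0,0,0.1],"spin":0}]'; python3 - <<'E'
from h import *
c=snap('wrist','w6.png'); np.savez('w6.npz',K=c['camera_matrix'],R=c['R'],t=c['t'],color=c['color'])
c=snap('scene','s3.png')
cv2.imwrite('pics/c6.png',cv2.resize(c['color'][190:410,320:460],(509,800))[:600])
go(.4905,-.236,.195,-.24)
E
```

```text
t: 11.9
tool_pos: [0.491, -0.2356, 0.1948]
orientation: [0.375, 3.115, 0.002]
force: [0.6, 0.3, -3.0]
opening: 0.039
t 12.0 tcp [ 0.4914 -0.236   0.1956] delta [ 0.0009 -0.0002  0.0006] spin 0.0004334507527121198 F [-0.1049  0.2752 -2.8205] open 0.039804580355000355
```

View pics/w6.png

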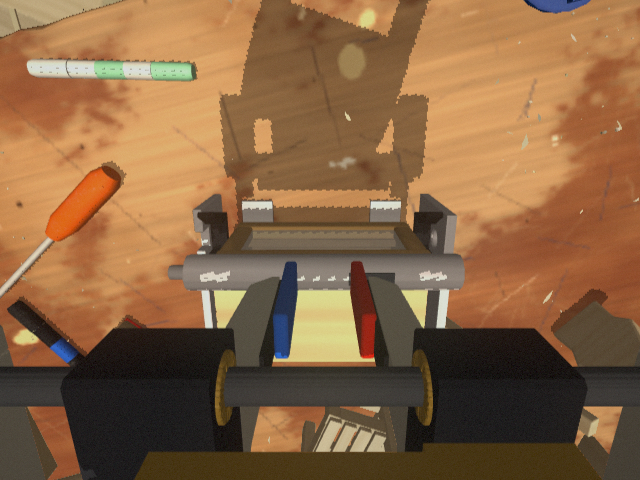

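View pics/c6.png

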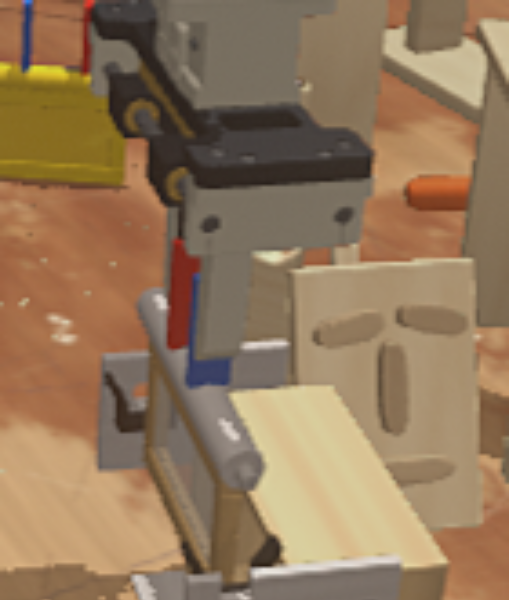

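```bash
python3 - <<'E'
from h import *
for f in ['w6','w5']:
    d=np.load(f+'.npz'); c={'camera_matrix':d['K'],'R':d['R'],'t':d['t']}
    im=cv2.resize(d['color'][160:320,160:480],None,fx=2.5,fy=2.5,interpolation=cv2.INTER_CUBIC)
    yaw=-.24; R=Ro.from_euler('z',yaw).as_matrix(); H=np.array([.488,-.2357,.12])
    def L(a,b,col):
        p=[tuple(((px(c,H+R@np.array(q))-[160,160])*2.5).round().astype(int).tolist()) for q in (a,b)]
        cv2.line(im,p[0],p[1],col,1)
    for y in (-.077,.077):
        for zz in (-.006+0,.0): pass
    # base references: box front top edge and feet
    L([.028,-.077,-.006],[.028,.077,-.006],(0,0,255))
    L([.028,-.077,-.006],[.1,-.077,-.006],(0,0,255)); L([.028,.077,-.006],[.1,.077,-.006],(0,0,255))
    for dz,col in ((0,(0,255,0)),(-.01,(255,255,0)),(.01,(255,0,255))):
        L([-.03,.077,.022+dz],[.05,.077,.022+dz],col)
        L([-.03,-.077,.006+dz],[.05,-.077,.006+dz],col)
    cv2.imwrite('pics/o_%s.png'%f,im)
E
```

```text
(no output)
```

View pics/o_w6.png

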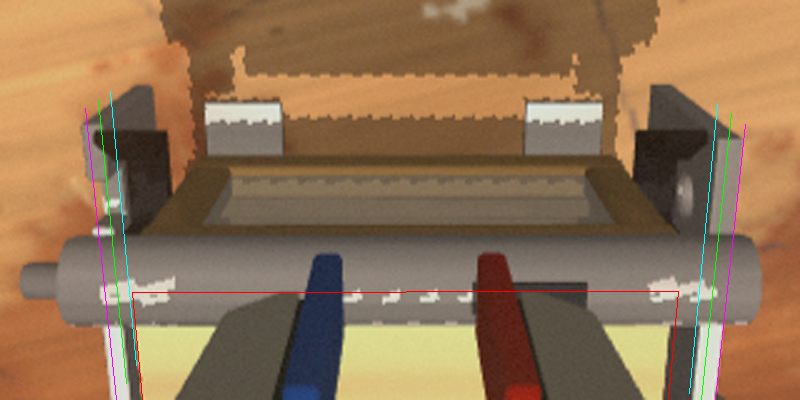

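View pics/o_w5.png

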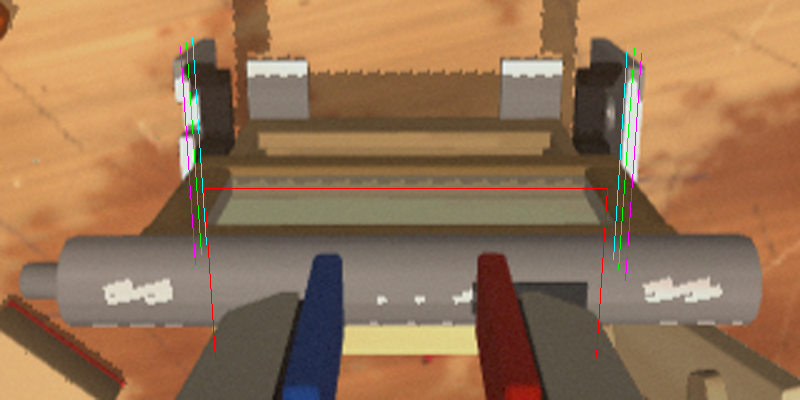

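```bash
python3 -m pendant '[{"delta_pos":[0,0,0.008],"spin":0},{"delta_pos":[0,0,0.016],"spin":0},{"delta_pos":[0,0,0.022],"spin":0},{"delta_pos":[0,0,0.025],"spin":0},{"delta_pos":[0,0,0.025],"spin":0}]'; python3 -m pendant '[{"delta_pos":[0,0,0.002],"spin":0},{"delta_pos":[0,0,0.004],"spin":0},{"delta_pos":[0,0,0.006],"spin":0},{"delta_pos":[0,0,0.006],"spin":0}]';  python3 -m pendant '[{"delta_pos":[0,0,0.002],"spin":0},{"delta_pos":[0,0,0.004],"spin":0},{"delta_pos":[0,0,0.004],"spin":0}]'
```

```text
t: 12.5
tool_pos: [0.4911, -0.2357, 0.1697]
orientation: [0.375, 3.115, 0.002]
force: [0.7, 0.7, -3.6]
opening: 0.0395
t: 12.9
tool_pos: [0.491, -0.2356, 0.1634]
orientation: [0.375, 3.115, 0.002]
force: [-0.3, 0.5, -3.5]
opening: 0.0392
t: 13.2
tool_pos: [0.4908, -0.2355, 0.159]
orientation: [0.375, 3.116, 0.002]
force: [-0.5, -0.0, -2.6]
opening: 0.0394
```

```bash
python3 -m pendant '[{"delta_pos":[0,0,0.001],"spin":0},{"delta_pos":[0,0,0.002],"spin":0},{"delta_pos":[0,0,0.002],"spin":0}]'; python3 -m pendant '[{"delta_pos":[0,0,0.001],"spin":0},{"delta_pos":[0,0,0.002],"spin":0},{"delta_pos":[0,0,0.002],"spin":0}]'
```

```text
t: 13.5
tool_pos: [0.4907, -0.2354, 0.1568]
orientation: [0.375, 3.116, 0.002]
force: [-0.9, 0.7, -3.5]
opening: 0.0392
t: 13.8
tool_pos: [0.4906, -0.2354, 0.1545]
orientation: [0.375, 3.116, 0.003]
force: [-0.0, -0.2, -2.7]
opening: 0.039
```

```bash
python3 -m pendant '[{"delta_pos":[0,0,0.001],"spin":0},{"delta_pos":[0,0,0.002],"spin":0},{"delta_pos":[0,0,0.002],"spin":0}]'; python3 -m pendant '[{"delta_pos":[0,0,0.001],"spin":0},{"delta_pos":[0,0,0.002],"spin":0},{"delta_pos":[0,0,0.002],"spin":0}]'
```

```text
t: 14.1
tool_pos: [0.4905, -0.2353, 0.1523]
orientation: [0.375, 3.117, 0.003]
force: [-0.1, 0.0, -2.5]
opening: 0.0395
t: 14.4
tool_pos: [0.4904, -0.2352, 0.1501]
orientation: [0.375, 3.117, 0.003]
force: [0.5, -0.4, -3.6]
opening: 0.0394
```

```bash
python3 -m pendant '[{"delta_pos":[0,-0.0003,0.001],"spin":0},{"delta_pos":[0,-0.0003,0.002],"spin":0},{"delta_pos":[0,-0.0003,0.002],"spin":0}]'
```

```text
t: 14.7
tool_pos: [0.4902, -0.2355, 0.1478]
orientation: [0.375, 3.117, 0.003]
force: [-0.2, 0.4, -2.2]
opening: 0.039
```

```bash
python3 -m pendant '[{"delta_pos":[0,0,0.001],"spin":0},{"delta_pos":[0,0,0.002],"spin":0},{"delta_pos":[0,0,0.002],"spin":0}]'
```

```text
t: 15.0
tool_pos: [0.4901, -0.2354, 0.1456]
orientation: [0.375, 3.117, 0.004]
force: [-0.1, -1.0, -2.3]
opening: 0.0392
```

```bash
python3 -m pendant '[{"delta_pos":[0,0,0.001],"spin":0},{"delta_pos":[0,0,0.002],"spin":0},{"delta_pos":[0,0,0.002],"spin":0}]'
```

```text
t: 15.3
tool_pos: [0.49, -0.2353, 0.1434]
orientation: [0.375, 3.118, 0.004]
force: [-0.2, -0.5, -2.4]
opening: 0.0394
```

```bash
python3 - <<'E'
from h import *
import time
print(robot.read_state()['force'],robot.read_state()['tool_pos'])
c=snap('scene','s4.png')
cv2.imwrite('pics/c7.png',cv2.resize(c['color'][240:410,320:460],(494,600),interpolation=cv2.INTER_CUBIC))
E
```

```text
[-0.1748 -0.5244 -2.4222] [ 0.49   -0.2353  0.1434]
```

View pics/c7.png

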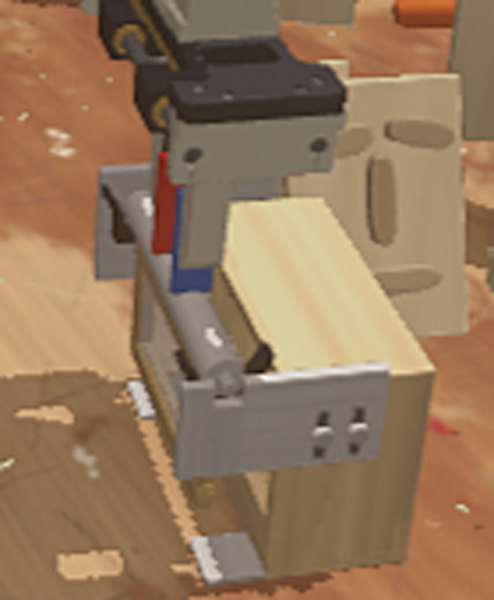

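```bash
python3 -m pendant '[{"delta_pos":[0,0,0.001],"spin":0},{"delta_pos":[0,0,0.0015],"spin":0},{"delta_pos":[0,0,0.0015],"spin":0}]'
```

```text
t: 15.65
tool_pos: [0.4902, -0.2355, 0.1423]
orientation: [0.375, 3.117, 0.003]
force: [-0.9, -0.2, 0.9]
opening: 0.0392
```

```bash
python3 -m pendant '[{"delta_pos":[0,0,0.001],"spin":0},{"delta_pos":[0,0,0.0015],"spin":0},{"delta_pos":[0,0,0.0015],"spin":0}]'
```

```text
t: 15.95
tool_pos: [0.4903, -0.2355, 0.1411]
orientation: [0.375, 3.117, 0.003]
force: [-1.4, 0.8, 2.3]
opening: 0.0393
```

```bash
python3 -m pendant '[{"delta_pos":[0,0,0.001],"spin":0},{"delta_pos":[0,0,0.0015],"spin":0},{"delta_pos":[0,0,0.0015],"spin":0}]'
```

```text
t: 16.25
tool_pos: [0.4904, -0.2356, 0.1401]
orientation: [0.375, 3.117, 0.003]
force: [-3.8, 0.4, 5.7]
opening: 0.0396
```

```bash
python3 - <<'E'
from h import *
c=snap('scene','s5.png')
A=cv2.resize(c['color'][240:410,320:460],(494,600),interpolation=cv2.INTER_CUBIC)
c=snap('wrist','w7.png')
B=c['color'][160:320,160:480]
cv2.imwrite('pics/c8.png',A);cv2.imwrite('pics/c9.png',cv2.resize(B,None,fx=2.5,fy=2.5,interpolation=cv2.INTER_CUBIC))
print(robot.read_state()['force'],robot.read_state()['wrist_torque'])
E
```

```text
[-3.2176  1.2366  4.897 ] [0.5398 0.6001 0.0983]
```

View pics/c8.png

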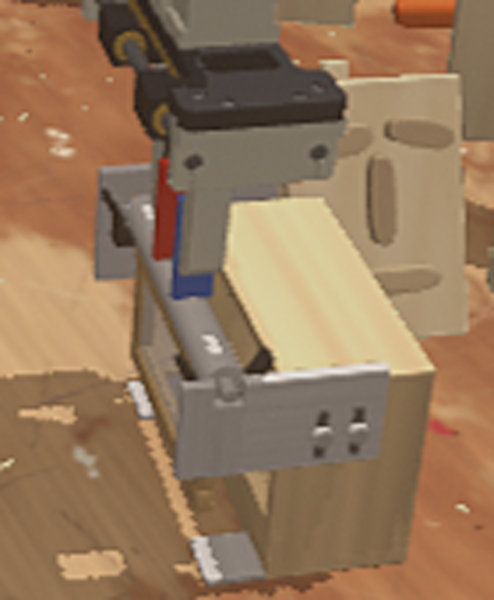

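View pics/c9.png

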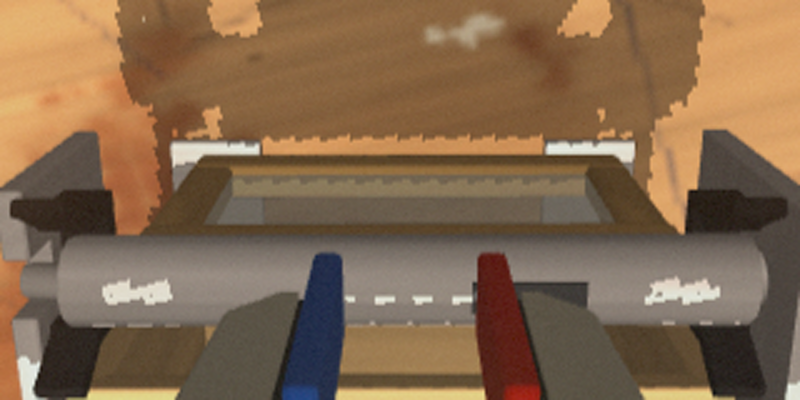

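```bash
python3 -m pendant '[{"delta_pos":[0.0005,0,0],"spin":0},{"delta_pos":[0.001,0,0],"spin":0},{"delta_pos":[0.001,0,0],"spin":0}]'
```

```text
t: 16.65
tool_pos: [0.49, -0.2355, 0.1406]
orientation: [0.375, 3.115, 0.002]
force: [1.1, -0.2, 3.8]
opening: 0.0395
```

```bash
python3 -m pendant '[{"delta_pos":[0.0005,0,0],"spin":0},{"delta_pos":[0.001,0,0],"spin":0},{"delta_pos":[0.001,0,0],"spin":0}]'
```

```text
t: 16.95
tool_pos: [0.4895, -0.2354, 0.1408]
orientation: [0.375, 3.114, 0.002]
force: [3.5, 0.4, 3.7]
opening: 0.0393
```

```bash
python3 -m pendant '[{"delta_pos":[-0.0005,0,0.0005],"spin":0},{"delta_pos":[-0.0005,0,0.001],"spin":0},{"delta_pos":[-0.0005,0,0.001],"spin":0}]'
```

```text
t: 17.25
tool_pos: [0.49, -0.2355, 0.1401]
orientation: [0.375, 3.114, 0.002]
force: [-0.2, -0.2, 7.0]
opening: 0.0394
```

```bash
python3 - <<'E'
from h import *
c=snap('wrist','w8.png')
B=c['color'][160:320,160:480]
cv2.imwrite('pics/c10.png',np.hstack([cv2.resize(c['color'][225:305,155:215],(400,533),interpolation=cv2.INTER_CUBIC),cv2.resize(c['color'][225:305,430:490],(400,533),interpolation=cv2.INTER_CUBIC)]))
c=snap('scene','s6.png')
cv2.imwrite('pics/c11.png',cv2.resize(c['color'][320:380,360:410],(500,600),interpolation=cv2.INTER_CUBIC))
print(robot.read_state()['force'],robot.read_state()['wrist_torque'])
E
```

```text
[0.2955 0.0781 6.8084] [ 0.498  -0.0012 -0.0605]
```

View pics/c10.png

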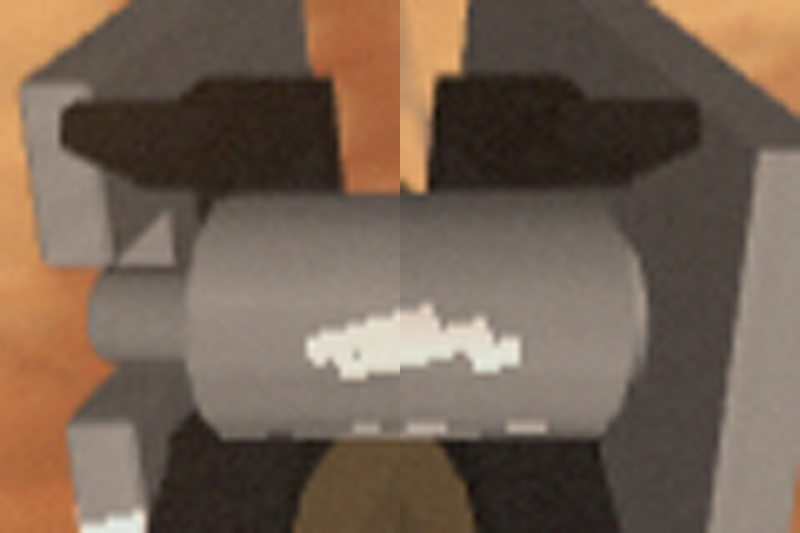

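View pics/c11.png

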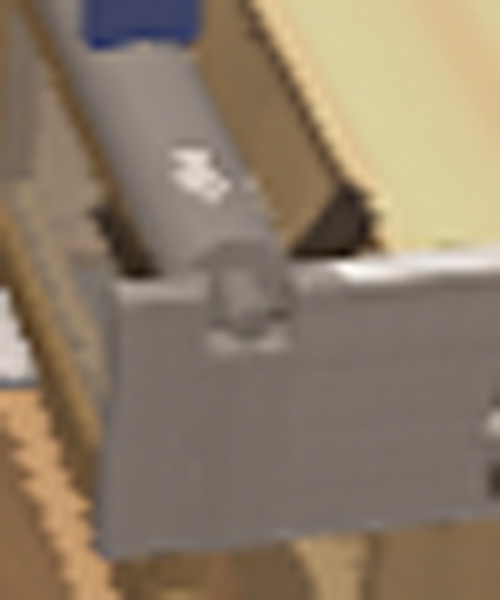

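```bash
python3 -m pendant '[{"delta_pos":[0,0,0.0003],"spin":0},{"delta_pos":[0,0,0.0005],"spin":0},{"delta_pos":[0,0,0.0005],"spin":0}]'
```

```text
t: 17.65
tool_pos: [0.49, -0.2355, 0.14]
orientation: [0.375, 3.114, 0.002]
force: [-0.8, 1.1, 7.0]
opening: 0.0392
```

```bash
python3 -m pendant '[{"delta_pos":[0,0,0.0005],"spin":0},{"delta_pos":[0,0,0.001],"spin":0},{"delta_pos":[0,0,0.001],"spin":0}]'
```

```text
t: 17.95
tool_pos: [0.4901, -0.2356, 0.1399]
orientation: [0.375, 3.114, 0.001]
force: [-1.6, 2.4, 9.8]
opening: 0.0392
```

```bash
python3 -m pendant '[{"delta_pos":[0,0,0],"spin":0},{"delta_pos":[0,0,0],"spin":0},{"delta_pos":[0,0,0],"spin":0},{"delta_pos":[0,0,0],"spin":0},{"delta_pos":[0,0,0],"spin":0},{"delta_pos":[0,0,0],"spin":0},{"delta_pos":[0,0,0],"spin":0},{"delta_pos":[0,0,0],"spin":0}]' -1; python3 - <<'E'
from h import *
c=snap('wrist','w9.png')
d=c
P=lambda p:ray({'K':np.array(c['camera_matrix']),'R':np.array(c['R']),'t':np.array(c['t'])},p,.1785)
E
```

```text
t: 18.75
tool_pos: [0.4899, -0.2356, 0.1397]
orientation: [0.375, 3.114, 0.002]
force: [-0.5, -0.3, -0.9]
opening: 0.0921
```

View pics/w9.png

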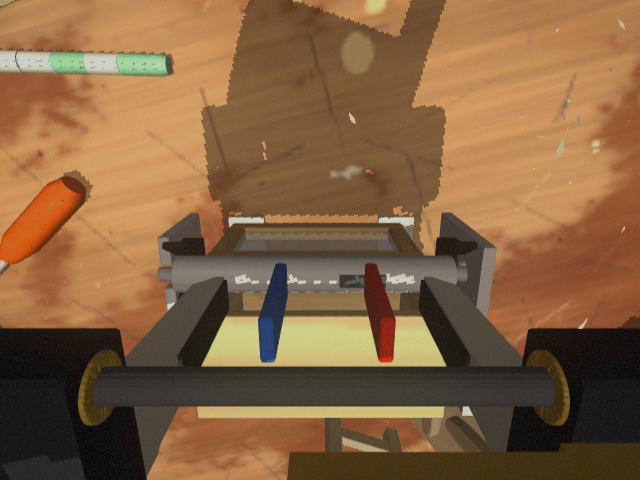

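```bash
python3 -m pendant '[{"delta_pos":[0,0,-0.015],"spin":0},{"delta_pos":[0,0,-0.035],"spin":0},{"delta_pos":[0,0,-0.06],"spin":0},{"delta_pos":[0,0,-0.09],"spin":0},{"delta_pos":[0,0,-0.12],"spin":0},{"delta_pos":[0,0,-0.15],"spin":0},{"delta_pos":[0,0,-0.18],"spin":0},{"delta_pos":[0,0,-0.21],"spin":0},{"delta_pos":[0,0,-0.21],"spin":0},{"delta_pos":[0,0,-0.21],"spin":0}]'; python3 - <<'E'
from h import *
c=snap('wrist','w10.png'); np.savez('w10.npz',K=c['camera_matrix'],R=c['R'],t=c['t'],color=c['color'])
for l in ['guard_axis','guard_grip']:
  for m in robot.mark_of('wrist',l)[:2]: print(l,m['score'],w(c,m['location']))
cv2.imwrite('pics/c12.png',cv2.resize(c['color'][150:290,220:430],(800,533),interpolation=cv2.INTER_CUBIC))
c=snap('scene','s7.png')
cv2.imwrite('pics/c13.png',cv2.resize(c['color'][240:410,320:460],(494,600),interpolation=cv2.INTER_CUBIC))
for l in ['guard_axis','guard_grip','glue','cat']:
  for m in robot.mark_of('scene',l)[:2]: print(l,m['score'],w(c,m['location']))
E
```

```text
t: 19.8
tool_pos: [0.4892, -0.2358, 0.3515]
orientation: [0.374, 3.111, -0.0]
force: [0.4, -0.1, -0.2]
opening: 0.0931
guard_axis 0.69 [ 0.4882 -0.2366  0.1162]
guard_grip 0.85 [ 0.4869 -0.2436  0.1631]
guard_axis 0.66 [0.6787 0.319  0.083 ]
guard_grip 0.82 [0.6832 0.3166 0.1255]
guard_grip 0.75 [ 0.4902 -0.243   0.1583]
glue 0.79 [0.6358 0.4851 0.0015]
glue 0.43 [ 0.4908 -0.2437  0.1117]
cat 0.79 [0.6826 0.0009 0.0031]
```

View pics/c12.png

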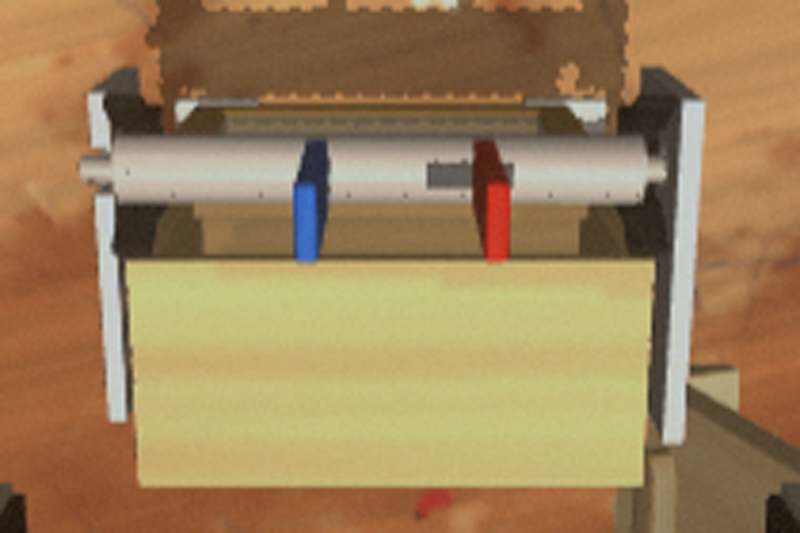

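View pics/c13.png

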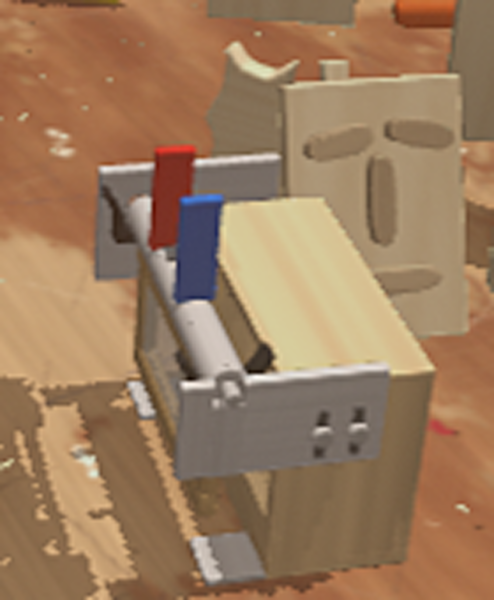

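```bash
python3 - <<'E'
from h import *
d=np.load('w10.npz'); s=800/210
P=lambda p,z: ray(d,(220+p[0]/s,150+p[1]/s),z)
b=P((306,222),.1785); r=P((498,222),.1785); v=r-b; u=v/np.linalg.norm(v)
print('tabs',np.linalg.norm(v),'axis xy',b+u*.017,'yaw',-np.arctan2(v[0],v[1]))
l=P((113,170),.1185); rr=P((644,170),.1185); print('tube',np.linalg.norm(rr-l),(l+rr)/2)
print('pin tip',np.linalg.norm(P((666,170),.1165)-P((644,170),.1165)), 'plain', np.linalg.norm(P((80,170),.1165)-P((113,170),.1165)))
print('cheek +y rim inner',P((679,170),.1365), 'in hinge y', u@(P((679,170),.1365)-[.488,-.2357,.1365]),'tube ends',u@(l-[.488,-.2357,.1]),u@(rr-[.488,-.2357,.1]))
cv2.imwrite('pics/c14.png',cv2.resize(d['color'][170:215,370:410],(533,600),interpolation=cv2.INTER_CUBIC))
E
```

```text
tabs 0.04617713777834421 axis xy [ 0.487  -0.2392  0.1785] yaw -0.2405971437640751
tube 0.14872218614228463 [ 0.4867 -0.2392  0.1185]
pin tip 0.006195610055695031 plain 0.009284629413926172
cheek +y rim inner [ 0.5023 -0.1601  0.1365] in hinge y 0.07681740128095411 tube ends -0.07808012220710632 0.07064206378287119
```

View pics/c14.png

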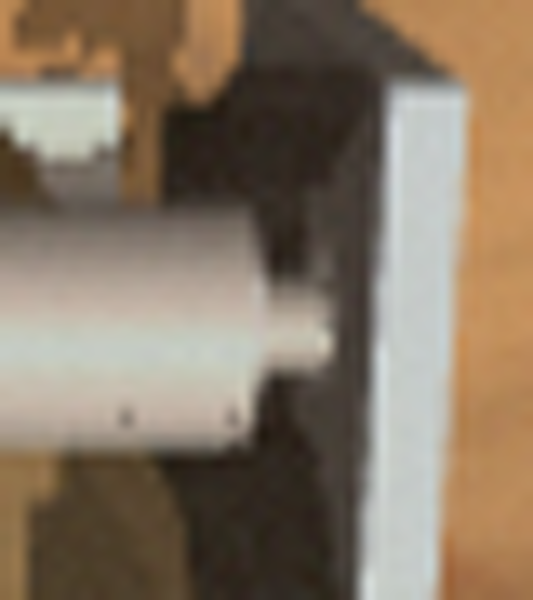

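```bash
python3 -c "
from plant import robot
print(robot.close_job())"
```

```text
the job is handed in; nothing more can be done
None
```

The guard now hangs in the chip box's bracket with its sprung pin home in the hole. I handed the job in at about 20 s of the 48 s; no verdict is reported.

**How it went:**
- I pinched the tabs until the pin was drawn (opening about 39.4 mm) and lifted the guard straight off the rack.
- I lowered it into the bracket in small steps. The bracket first took load at a tool height of about 143 mm and was hard at 140 mm, with about 13 N on it. That puts the hinge axis about 5.5 mm below nominal.
- Only then did I open the fingers, and I backed straight up.

**Last checks:**
- **Pin:** the tabs measure 46.2 mm apart centre to centre, against 46 mm with the pin fully out. The pin's visible part ends at the cheek, as it should if it is in the hole.
- **Alignment:** the tube is at −0.24 rad, the same as the box, and the guard looks upright in the scene picture.
- **Position:** the guard rests toward the −y cheek, where the spring pushed it as the tabs opened. I measured its axis 3.7 mm from the box hinge in plan; the limit is 6 mm and the play in the bracket allows about 3 mm, so part of that is measuring error.
- **Bystanders:** the networks place the glue and cat within a few millimetres of where they were. The gripper is well clear of everything, with the wrist force near zero.

**Disagreements:** the networks gave a box hinge up to about 8 mm further in +x than my own measurement from the wrist picture, and I went by mine. In the last scene picture, the only guard_axis they reported was the yellow look-alike's, and a weak second "glue" hit (0.43) fell on the guard; I ignored both.

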